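Free the vise and take out the drilled earring stand

ROBOT

A 7-joint arm with a two-finger parallel gripper is mounted at the origin on the work surface. World frame = base frame: x ahead of the robot, y to its left, z up, the work surface at z = 0. Lengths are in m, angles in rad, forces in N, time in s.
With the tool pointing down it reaches from about 0.425 to 0.95 m from the base axis. Payload 16.7 kg.
Tool frame: the origin (TCP) lies midway between the tips of the shut fingers; the grasp point (between the pads) lies 19 mm behind it; z points along the fingers, y is the line along which they close (so a half turn about z gives the same grasp; the last joint's range is limited). The gripper opens to 94 mm and grips with 3 to 60 N. Pads are 16 mm wide; open, the fingers measure 119 mm over their backs; the gripper's body (75 mm by 177 mm) begins 78 mm behind the grasp point.
Start: joints at [1.173, 0.426, 0.074, 1.606, -0.034, 1.111, -0.067], TCP at [0.166, -0.654, 0.205] pointing down, gripper open.
Joint ranges: [-2.85, 2.85], [-0.5, 2.14], [-1.23, 1.37], [0.21, 2.46], [-1.02, 4.16], [0.16, 2.05], [-2.73, 2.73]. Speed limits (rad/s): [1.89, 1.89, 2.39, 2.39, 3.01, 3.01, 3.01].

INTERFACE

Orientations are given as a rotation vector (axis times angle).
In Python, from workcell import bot, capture gives the robot as it stands. The module is installed in compiled form; this text tells all that it offers.
- The arm moves only by the tool send_rows, never from a script. Its argument "motion" is a list of rows, each a list of 4 numbers: the shift along the tool's x, y, z in units of 30 mm (1.0 is 30 mm), then the turn about the tool's z in rad. In form: [[x, y, z, spin], ...]. A call has exactly 8 rows; each row shifts and turns the commanded pose from where the row before left it, along the tool's axes as they then stand; what a row does not reach is not made up. A row lasts 1/8 s, in which the tool goes at most 62.5 mm and 10.7 degrees, less where a joint would pass 70% of its speed; a pose out of reach is approached as far as the arm can. A call is refused whole if a number of a shift passes 1 or a number of a turn 0.188, either way. A call with a gripper value outside its range is refused whole. "jaw" is the finger opening in mm, from 0 to 94, set as the call begins (left out, the last holds). The fingers move at their own pace and stop on an object; the grip force is fixed at half the most. Time passes only in rows, so rows that do not move let the fingers close, or fill a call up. It gives the time, the measured TCP pose, the force, the opening and the grip force at its end, in the units of the state.
- bot.read_state(): the state, without advancing time (a new reading comes with each control period).
- capture(name): name is "scene" or "top" or "wrist"; returns a dict with "color" (480x640x3 uint8, red, green, blue), "range_z" (480x640 float32, m along the optical axis (not along the pixel's ray), 0 where there is no reading), "mtx" (3x3 intrinsics, pixels), "R" (3x3) and "t" (3): a world point X has camera coordinates R X + t. Camera axes: x right, y down, z forward; pixel columns grow to the right and rows downward; lengths in m; the calibration is good to about 2 mm. The wrist camera is an equidistant fisheye: a pixel r from the principal point sees the ray r / f radians off the axis. A picture is of the moment at which its call begins.
- bot.job_done(): hands the job in; it is judged then, once.
The state is a dict: "clock": time; "joints": joint angles; "joint_velocities": joint speeds; "effort": joint torques, N m; "tool_pos": TCP position; "orientation": TCP orientation; "ft_force": force on the tool from outside, world axes, zero at the start; "moment": the same for the moment, N m; "finger_gap": opening from 0.0 (shut) to 1.0 (fully open); "gripper_force": force on a finger pad.
Only numpy, scipy, OpenCV 4.12 (cv2) and the standard library are available. Lean on these libraries where they do the work, as an engineer would, in place of code of your own. Each camera call takes 0.05 s, during which the arm holds its last target. There are 200 camera calls.

TASK

The earring stand in the small vise is drilled and finished, but a bead jar was left on the vise bed, right where the jaw has to slide back. First stand the jar upright in the empty half of the wooden tray beside the tin, then slide the jaw that carries the black grip fully open while the earring stand still sits in the vise, and finally lift the earring stand out and leave it standing upright on its long edge on the cork mat, with the jaw left open. Do not tip the jar over, and leave the tin, pliers, wire spool and steel dish where they are.

Things in the scene. Friction and masses are not known exactly. Their poses are not given: they have to be found in the camera images.
- vise: Grey cast vise, fixed to the table. Origin: on the table under the vise; x along the slide, away from the robot, z up. Bed 200 x 90 mm (x -110 to 90), top 20 mm above the table. Fixed jaw at x 50 to 80, end plate at x -103 to -89: both 90 mm wide, tops 50 mm above the table. Four bolted lugs reach to y = +-62, 15 mm high.
- jaw (a joint): Travel of the sliding jaw, m: 0 = closed (start), 0.050 = fully open at its stop; it moves along the vise's -x, towards the end plate. Stiff (about 4 N plus light damping), stays where left, no screw. Dark steel block 48 mm long (closed: vise x -23 to 24.5), 88 mm wide, top 50 mm above the table. With the jar behind it, it opens less than 20 mm.
- jaw_grip (a point): Centre of the top of the black upright grip on the sliding jaw, 86 mm above the table. The grip is 16 mm along vise x, 28 mm along vise y and rises 36 mm above the jaw. Axes as the vise. With the jaw closed it stands 25 mm clear of the earring stand.
- earring_stand: Finished wooden block with two rows of small drilled holes, standing between the vise jaws: 25 mm thick (its x), 90 mm long (its y), 75 mm tall (its z), about 0.1 kg. Origin: centre of its underside, which rests on the vise bed, so it rises 45 mm above the jaws. Its axes start parallel to the vise's.
- jar: White round bead jar with metal lid, 52 mm diameter, 110 mm tall, about 0.25 kg, standing on the vise bed between the sliding jaw and the end plate. Origin: centre of its underside; z up.
- tray: Shallow wooden tray, fixed, 120 mm (x) x 200 mm (y) x 25 mm high, walls 6 mm, inner floor 6 mm above the table. Origin: centre of its underside. The tin stands in its +y half, the -y half is empty.
- tray_free (a point): Middle of the empty half of the tray, on the inner floor. Axes as the tray.
- mat: Cork mat, fixed, 140 mm (x) x 180 mm (y), 4 mm thick, bare. Origin: centre of its underside. The mat lies on one side of the vise, the tray on the other; which is on which side varies.
- tin: Round aluminium tin, 68 mm diameter, 50 mm tall, standing in the tray. Origin: centre of its underside. Leave alone.
- pliers: Blue-handled pliers, about 135 mm long, 14 mm high, lying on the table beyond the vise, to the robot's right. Origin: near the pivot, on the table. Leave alone.
- spool: Brass wire spool, 56 mm diameter, 40 mm tall, standing beyond the vise. Origin: centre of its underside. Leave alone.
- dish: Small round steel dish, 96 mm diameter, 28 mm tall, beyond the vise. Origin: centre of its underside. Leave alone.
Not all that is in view belongs to the job. What is shaped like the vise but red is not meant.

How it is judged:
By the outcome, as a careful person would: the job done as asked, in the order asked, and still so for the second after the job is handed in, with the robot touching nothing.
It also fails if it takes over 64 s, if anything falls off the work surface, if the arm or the gripper's body presses on something with over 40 N, if the wrist force passes 120 N, or if a joint passes its speed limit or range.

## Working session

There is one attempt and no reset: what is moved stays moved. The work goes in short steps, Python scripts to look and compute and a tool call to move; the robot and the scene stay as the last step left them, time stands still between calls to the robot, and variables do not carry over. Pictures are saved under pics/ and viewed, at most 10 in all, crops included, and the job is handed in when it is done.

Besides the shell and the picture viewer there is one more tool, called after "Call:" as name(argument=value, ...), one argument or row to a line, values as JSON. send_rows: Moves the arm, as the interface text tells. Its arguments: {"type":"object","properties":{"motion":{"type":"array","items":{"type":"array","items":{"type":"number"}}},"jaw":{"type":"number"}},"required":["motion"]}

```bash
mkdir -p pics
python3 - <<'E'
from workcell import bot, capture
import cv2,numpy as np
for n in("scene","top"):
    c=capture(n); cv2.imwrite(f"pics/{n}0.png",c["color"][:,:,::-1]); np.savez(f"{n}0.npz",**c)
    print(n,c["mtx"].tolist(),(-c["R"].T@c["t"]).round(3),c["R"].round(3).tolist(),(c["range_z"]>0).mean())
print(bot.read_state())
E
```

```text
scene [[537.5954453392118, 0.0, 315.72940341426596], [0.0, 537.5954453392118, 234.0630997863192], [0.0, 0.0, 1.0]] [ 1.385 -0.177  1.256] [[0.307, 0.952, -0.016], [0.745, -0.251, -0.618], [-0.593, 0.178, -0.786]] 0.995810546875
top [[577.3722432666323, 0.0, 330.17642915306703], [0.0, 577.3722432666323, 243.9648559830525], [0.0, 0.0, 1.0]] [0.387 0.087 1.557] [[-0.008, -1.0, -0.018], [-0.996, 0.01, -0.09], [0.09, 0.017, -0.996]] 0.9959700520833333
{'clock': 0.1, 'joints': array([ 1.17350802,  0.42667806,  0.07388195,  1.60647949, -0.03407168,
        1.11077479, -0.06712856]), 'joint_velocities': array([-0.00138505, -0.00143355,  0.00017916, -0.00017715, -0.0014528 ,
        0.00074513,  0.00023628]), 'effort': array([ 5.68207164e-03, -9.37473965e+01,  3.67572784e+00, -4.55046773e+01,
       -4.86225961e-02,  1.67811464e-02,  3.26017391e-05]), 'tool_pos': array([ 0.16541439, -0.65405513,  0.20486879]), 'orientation': array([-3.11648206e+00, -3.87987725e-01,  3.84581003e-04]), 'ft_force': array([0.80002441, 0.29233285, 0.45270445]), 'moment': array([-0.00872501,  0.02436317, -0.04821679]), 'gripper_force': 0.0, 'finger_gap': 1.0030469590741655}
```

View pics/scene0.png

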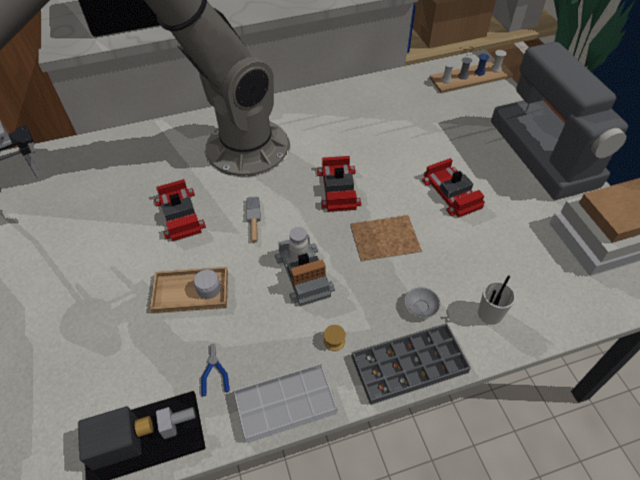

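View pics/top0.png

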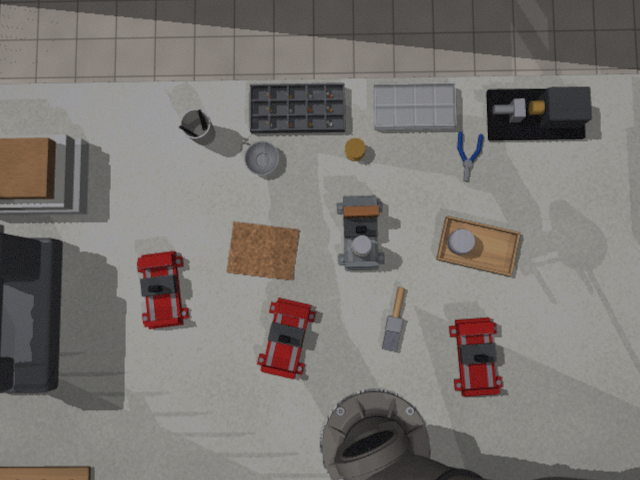

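The grey vise in the job is at top-view pixel (360,232), with the jar at (361,246), stand at (361,211), tin and tray at (480,246) and mat at (263,250). The three red vises, at top-view pixels (160,290), (287,338) and (476,357), are decoys. The grey one fits because it has the grey casting and holds the stand and jar. I'll measure next and check it in one enlarged crop.

```bash
cat > h.py <<'E'
import numpy as np,cv2
def load(n): return dict(np.load(n))
def cloud(c):
    v,u=np.mgrid[0:480,0:640]; z=c["range_z"]; K=c["mtx"]
    P=np.dstack([(u-K[0,2])/K[0,0]*z,(v-K[1,2])/K[1,1]*z,z])
    return (P-c["t"])@c["R"]
def cast(c,uv,h):
    uv=np.atleast_2d(uv).astype(float);K=c["mtx"]
    d=np.c_[(uv-K[[0,1],[2,2]])/K[0,0],np.ones(len(uv))]@c["R"]; o=-c["R"].T@c["t"]
    return o+d*((h-o[2])/d[:,2])[:,None]
def rect(P): # xy points -> centre, size, long-axis angle
    (c,s,a)=cv2.minAreaRect((P*1000).astype(np.float32)); 
    if s[0]<s[1]: s=s[::-1];a+=90
    return np.round(c,1),np.round(s,1),round((a+90)%180-90,1)
E
python3 - <<'E'
from h import *
for n in("top","scene"):
    c=load(n+"0.npz");X=cloud(c);z=X[...,2]; hsv=cv2.cvtColor(c["color"],cv2.COLOR_RGB2HSV)
    x0,y0,x1,y1=(330,185,390,280) if n=="top" else (270,220,335,308)
    roi=np.zeros(z.shape,bool);roi[y0:y1,x0:x1]=1
    print(n,"table z",np.median(z[300:320,400:420]))
    for nm,lo,hi in(("jartop",.122,.14),("standtop",.088,.101),("grip",.08,.0875),("jaws",.043,.055),("bed",.015,.025)):
        m=roi&(z>lo)&(z<hi); m=cv2.morphologyEx(m.astype(np.uint8),cv2.MORPH_OPEN,np.ones((2,2)))>0
        if m.sum()>4: print(nm,m.sum(),np.median(z[m]).round(4),rect(X[m][:,:2]),X[m].mean(0).round(4))
    # brown things
    m=((hsv[...,0]>5)&(hsv[...,0]<22)&(hsv[...,1]>70)).astype(np.uint8); m=cv2.morphologyEx(m,cv2.MORPH_CLOSE,np.ones((5,5)))
    k,l,s,cen=cv2.connectedComponentsWithStats(m)
    for i in range(1,k):
        if s[i,4]>150 and 220<cen[i][0]<530 or (n=="scene" and s[i,4]>150 and cen[i][0]>140):
            q=l==i; print("brown",s[i].tolist(),np.percentile(z[q],[5,50,95]).round(3),rect(X[q][:,:2]))
    if n=="top":
        q=np.zeros(z.shape,bool);q[210:280,435:525]=1;m=q&(z>.04)&(z<.06);print("tin",rect(X[m][:,:2]),X[m].mean(0).round(4))
        big=cv2.resize(c["color"][180:285,325:400,::-1],None,fx=5,fy=5,interpolation=cv2.INTER_CUBIC);cv2.imwrite("pics/crop.png",big)
from workcell import bot
from scipy.spatial.transform import Rotation as R
print(R.from_rotvec(bot.read_state()["orientation"]).as_matrix().round(3))
E
```

```text
top table z 5.840993226950381e-05
jartop 273 0.1293 (array([514.3,  26.4]), array([51. , 43.3]), -89.8) [0.5142 0.0294 0.125 ]
standtop 317 0.0939 (array([519.8,  69.8]), array([253.7,  86.3]), -26.0) [0.6023 0.0293 0.1004]
grip 41 0.0845 (array([559.,  29.]), array([27.4, 12.4]), -84.6) [0.559  0.0288 0.0819]
jaws 901 0.0494 (array([520.4,  28.4]), array([272. , 104.1]), -2.7) [0.567  0.0299 0.0594]
bed 444 0.0197 (array([519.2,  22.4]), array([273.9, 107.2]), -4.5) [0.506  0.025  0.0254]
brown [345, 138, 21, 23, 387] [0.002 0.038 0.044] (array([598.2,  51.3]), array([425.2,  53.8]), -2.3)
brown [343, 205, 36, 14, 425] [0.049 0.093 0.1  ] (array([502.4,  37.2]), array([234.7,  89.9]), -2.2)
brown [437, 216, 83, 60, 2855] [0.    0.007 0.026] (array([ 503.1, -147.8]), array([492.8, 176.5]), -83.4)
brown [227, 222, 72, 58, 3368] [-0.003  0.003  0.009] (array([497. , 229.2]), array([326.3, 152.2]), 77.3)
brown [393, 287, 11, 31, 200] [0.012 0.018 0.024] (array([370.6, -65.8]), array([79.7, 18.2]), -12.8)
tin (array([ 530. , -231.4]), array([65.9, 63.4]), -7.1) [ 0.5293 -0.2311  0.0535]

[... 617 characters left out ...]
[580, 178, 60, 64, 2616] [0.115 0.143 0.148] (array([839.4, 704.8]), array([2066.8,  168.3]), -53.6)
brown [351, 215, 70, 46, 2270] [-0.001  0.004  0.008] (array([926.7, 124.6]), array([1078.1,  203. ]), -22.7)
brown [291, 260, 35, 30, 620] [0.052 0.087 0.097] (array([951.9, -64.1]), array([894.7,  91.4]), -15.6)
brown [150, 267, 78, 46, 2391] [0.002 0.008 0.026] (array([ 912.1, -283.3]), array([944.3, 218.7]), -0.3)
brown [323, 325, 23, 26, 469] [0.003 0.039 0.043] (array([786.9,  43.2]), array([56.6, 54. ]), -24.7)
brown [134, 415, 22, 22, 349] [0.019 0.075 0.084] (array([1115.3, -326. ]), array([614.5,  46.5]), 24.6)
[[ 0.969  0.245 -0.   ]
 [ 0.245 -0.969  0.001]
 [-0.    -0.001 -1.   ]]
```

View pics/crop.png

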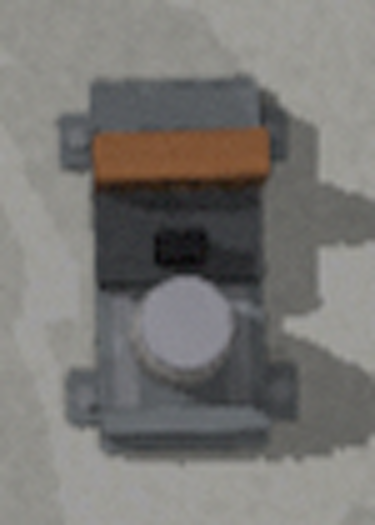

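The crop confirms the grey vise: brown stand at crop pixel (182,157), black grip at (181,247) and jar lid at (185,322). I'll refine the poses with mask contours cast onto the known heights.

Run:
```python
from h import *
c=load("top0.npz");X=cloud(c);z=X[...,2]; hsv=cv2.cvtColor(c["color"],cv2.COLOR_RGB2HSV)
def comp(m,x0,y0,x1,y1,lo,hi):
    q=np.zeros(z.shape,np.uint8);q[y0:y1,x0:x1]=1
    q=q&m&(z>lo)&(z<hi); k,l,s,_=cv2.connectedComponentsWithStats(q.astype(np.uint8)); i=1+s[1:,4].argmax()
    return l==i
def pr(nm,q,h):
    v,u=np.nonzero(q); 
    P=cast(c,np.c_[u,v],h); C=P.mean(0)
    w,V=np.linalg.eigh(np.cov(P[:,:2].T)); a=np.degrees(np.arctan2(V[1,1],V[0,1]))
    print(nm,q.sum(),"mean",C.round(4),"rect",rect(P[:,:2]),"pca",round((a+90)%180-90,1),"z",np.median(z[q]).round(4))
T=np.ones(z.shape,bool); br=(hsv[...,0]>4)&(hsv[...,0]<24)&(hsv[...,1]>60)
pr("jar",comp(T,330,185,390,280,.123,.14),.130)
pr("stand",comp(T,330,185,390,280,.089,.1),.095)
pr("grip",comp(T,345,222,375,240,.078,.09),.086)
pr("jaws",comp(T,330,185,390,280,.044,.056),.05)
pr("tin",comp(T,435,210,525,280,.043,.06),.05)
pr("trayrim",comp(T,430,205,530,285,.017,.03),.025)
pr("mat",comp(br,215,210,310,290,-.01,.015),.004)
pr("trayfloor",comp(br,430,205,530,285,-.01,.013),.006)
v,u=np.nonzero(comp(T,430,205,530,285,.012,.06)); print("tray all",rect(cast(c,np.c_[u,v],.025)[:,:2]))
```

```text
jar 269 mean [0.5164 0.032  0.13  ] rect (array([516.8,  31.9]), array([44. , 43.8]), -45.6) pca -35.7 z 0.1297
stand 314 mean [0.6057 0.0319 0.095 ] rect (array([605.9,  32. ]), array([86.8, 25.8]), 89.4) pca -88.0 z 0.0946
grip 65 mean [0.5602 0.0319 0.086 ] rect (array([560.6,  32.3]), array([25.6, 15.5]), 89.4) pca -88.0 z 0.0845
jaws 500 mean [0.5715 0.0316 0.05  ] rect (array([571.5,  32.1]), array([86.7, 50.2]), 89.4) pca -88.7 z 0.0496
tin 461 mean [ 0.5301 -0.2323  0.05  ] rect (array([ 530.1, -231.8]), array([64.6, 64.5]), 55.2) pca -84.4 z 0.0545
trayrim 567 mean [ 0.5201 -0.2836  0.025 ] rect (array([ 519.7, -280.8]), array([201. , 120.6]), 76.4) pca 75.4 z 0.0234
mat 3382 mean [0.5115 0.296  0.004 ] rect (array([511.8, 295.9]), array([179.9, 139.2]), 82.6) pca 82.7 z 0.0033
trayfloor 2164 mean [ 0.5177 -0.2972  0.006 ] rect (array([ 521.1, -285. ]), array([188., 108.]), 76.5) pca 76.0 z 0.0057
tray all (array([ 519.3, -280.4]), array([201.6, 121.2]), 76.5)
```

Call:
send_rows(
  motion=[
    [0, 0, -0.75, 0.1065],
    [0, 0, -0.75, 0.1065],
    [0.9, -0.8, 0, 0],
    [0.9, -0.8, 0, 0],
    [0.9, -0.8, 0, 0],
    [0.9, -0.8, 0, 0],
    [0.9, -0.8, 0, 0],
    [0.9, -0.8, 0, 0],
  ],
  jaw=94,
)

```text
clock: 1.1
tool_pos: [0.3231, -0.5038, 0.2502]
orientation: [-3.141, -0.055, 0.0]
ft_force: [-0.4, 0.6, 0.4]
finger_gap: 0.999
gripper_force: 0.0
```

Call:
send_rows(
  motion=[
    [0.8, -1, 0, 0],
    [0.8, -1, 0, 0],
    [0.8, -1, 0, 0],
    [0.8, -1, 0, 0],
    [0.8, -1, 0, 0],
    [0.8, -1, 0, 0],
    [0.8, -1, 0, 0],
    [0.8, -1, 0, 0],
  ],
)

```text
clock: 2.1
tool_pos: [0.5064, -0.2572, 0.2503]
orientation: [-3.141, -0.054, 0.001]
ft_force: [0.2, -0.4, -0.4]
finger_gap: 1.0
gripper_force: 0.0
```

Call:
send_rows(
  motion=[
    [0.1, -1, 0, 0],
    [0.1, -1, 0, 0],
    [0.1, -1, 0, 0],
    [0.1, -1, 0, 0],
    [0.1, -1, 0, 0],
    [0.1, -1, 0, 0],
    [0, -1, 0, 0],
    [0, -1, 0, 0],
  ],
)

```text
clock: 3.1
tool_pos: [0.5153, -0.0169, 0.2503]
orientation: [-3.141, -0.055, 0.001]
ft_force: [-0.9, -0.7, -0.1]
finger_gap: 1.001
gripper_force: 0.0
```

Call:
send_rows(
  motion=[
    [0.1, -0.8, 0, 0],
    [0, -0.83, 0, 0],
    [0, 0, 0, 0],
    [0, 0, 0.8, 0],
    [0, 0, 0.8, 0],
    [0, 0, 0.8, 0],
    [0, 0, 0.8, 0],
    [0, 0, 0, 0],
  ],
)

```text
clock: 4.1
tool_pos: [0.5158, 0.0303, 0.1531]
orientation: [3.141, 0.054, -0.005]
ft_force: [-0.3, -0.2, -0.5]
finger_gap: 0.999
gripper_force: 0.0
```

Run:
```python
from workcell import bot, capture
import cv2
c=capture("wrist");cv2.imwrite("pics/w1.png",c["color"][:,:,::-1]);print(c["mtx"].tolist(),c["R"].round(3).tolist(),c["t"],bot.read_state()["tool_pos"])
```

```text
[[371.64829954431775, 0.0, 319.5149580285121], [0.0, 371.64829954431775, 235.18665694933003], [0.0, 0.0, 1.0]] [[0.034, -0.999, -0.001], [-0.964, -0.033, 0.263], [-0.263, -0.008, -0.965]] [0.01242149 0.48400103 0.47662318] [0.51658792 0.03053724 0.15432584]
```

View pics/w1.png

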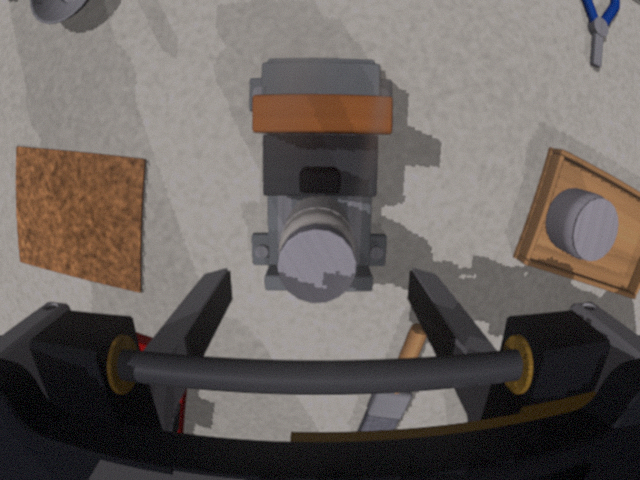

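The wrist view shows the jar lid at (317,263), midway between the fingertips at (225,280) and (415,280), with the vise square to the tool. I'll descend and grip.

Call:
send_rows(
  motion=[
    [0, 0, 0.6, 0],
    [0, 0, 0.6, 0],
    [0, 0, 0.6, 0],
    [0, 0, 0.5, 0],
    [0, 0, 0, 0],
    [0, 0, 0, 0],
    [0, 0, 0, 0],
    [0, 0, 0, 0],
  ],
)

```text
clock: 5.15
tool_pos: [0.5172, 0.0311, 0.0859]
orientation: [-3.141, -0.054, -0.001]
ft_force: [0.0, -1.1, 0.4]
finger_gap: 1.0
gripper_force: 0.0
```

Call:
send_rows(
  motion=[
    [0, 0, 0, 0],
    [0, 0, 0, 0],
    [0, 0, 0, 0],
    [0, 0, 0, 0],
    [0, 0, 0, 0],
    [0, 0, 0, 0],
    [0, 0, 0, 0],
    [0, 0, 0, 0],
  ],
  jaw=30,
)

```text
clock: 6.15
tool_pos: [0.5169, 0.0313, 0.0855]
orientation: [-3.141, -0.055, -0.0]
ft_force: [-0.2, 0.8, 0.1]
finger_gap: 0.544
gripper_force: 30.0
```

Call:
send_rows(
  motion=[
    [0, 0, -0.4, 0],
    [0, 0, -0.6, 0],
    [0, 0, -0.6, 0],
    [0, 0, -0.6, 0],
    [-0.1, 0.3, 0, 0],
    [-0.1, 0.6, 0, 0],
    [-0.1, 0.9, 0, 0],
    [-0.1, 0.9, 0, 0],
  ],
)

```text
clock: 7.15
tool_pos: [0.5071, -0.0517, 0.1512]
orientation: [3.141, 0.054, -0.001]
ft_force: [0.1, 0.0, -3.2]
finger_gap: 0.544
gripper_force: 30.0
```

Call:
send_rows(
  motion=[
    [-0.1, 1, 0, 0],
    [-0.1, 1, 0, 0],
    [-0.1, 1, 0, 0],
    [0, 1, 0, 0],
    [0, 1, 0, 0],
    [0, 1, 0, 0],
    [0, 1, 0, 0],
    [0, 0.9, 0, 0],
  ],
)

```text
clock: 8.15
tool_pos: [0.506, -0.289, 0.151]
orientation: [-3.141, -0.053, 0.001]
ft_force: [0.5, 0.1, -3.0]
finger_gap: 0.543
gripper_force: 30.0
```

Call:
send_rows(
  motion=[
    [0, 0.7, 0, 0],
    [0, 0.5, 0, 0],
    [0, 0.2, 0, 0],
    [0, 0, 0, 0],
    [0, 0, 0, 0],
    [0, 0, 0, 0],
    [0, 0, 0.4, 0],
    [0, 0, 0.4, 0],
  ],
)

```text
clock: 9.15
tool_pos: [0.5083, -0.3292, 0.1265]
orientation: [-3.141, -0.055, 0.0]
ft_force: [-1.0, 0.3, -3.2]
finger_gap: 0.544
gripper_force: 30.0
```

Run:
```python
from workcell import bot, capture
import cv2
c=capture("wrist");cv2.imwrite("pics/w2.png",c["color"][:,:,::-1]);print(bot.read_state()["tool_pos"])
```

```text
[ 0.50749546 -0.32872025  0.12474751]
```

View pics/w2.png

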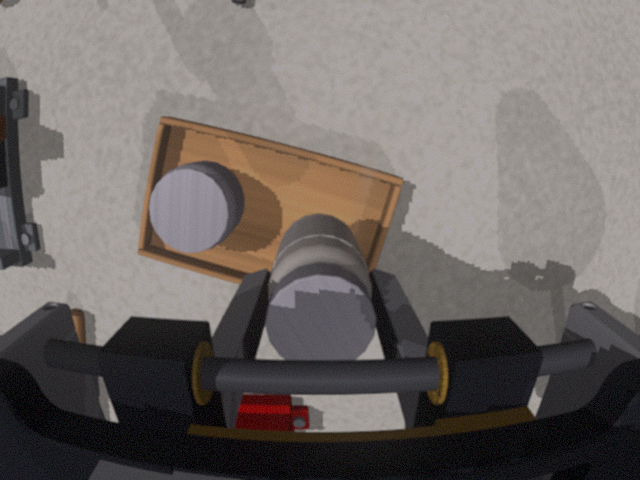

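The jar is held upright at (320,310) over the empty half, clear of the tin at (190,208). I'll lower it.

Call:
send_rows(
  motion=[
    [0, 0, 0.5, 0],
    [0, 0, 0.5, 0],
    [0, 0, 0.4, 0],
    [0, 0, 0.2, 0],
    [0, 0, 0.1, 0],
    [0, 0, 0.03, 0],
    [0, 0, 0, 0],
    [0, 0, 0, 0],
  ],
)

```text
clock: 10.2
tool_pos: [0.5086, -0.3294, 0.0759]
orientation: [3.141, 0.055, 0.001]
ft_force: [-0.1, 0.2, -2.3]
finger_gap: 0.543
gripper_force: 30.0
```

Call:
send_rows(
  motion=[
    [0, 0, 0.03, 0],
    [0, 0, 0.03, 0],
    [0, 0, 0.03, 0],
    [0, 0, 0.03, 0],
    [0, 0, 0, 0],
    [0, 0, 0, 0],
    [0, 0, 0, 0],
    [0, 0, 0, 0],
  ],
)

```text
clock: 11.2
tool_pos: [0.5085, -0.3294, 0.072]
orientation: [3.141, 0.055, 0.0]
ft_force: [-0.1, 0.0, -1.8]
finger_gap: 0.542
gripper_force: 30.0
```

Call:
send_rows(
  motion=[
    [0, 0, 0.03, 0],
    [0, 0, 0.02, 0],
    [0, 0, 0, 0],
    [0, 0, 0, 0],
    [0, 0, 0, 0],
    [0, 0, 0, 0],
    [0, 0, 0, 0],
    [0, 0, 0, 0],
  ],
)

```text
clock: 12.2
tool_pos: [0.509, -0.3294, 0.0714]
orientation: [3.141, 0.055, 0.002]
ft_force: [-2.2, 3.5, 10.9]
finger_gap: 0.541
gripper_force: 30.0
```

Call:
send_rows(
  motion=[
    [0, 0, -0.03, 0],
    [0, 0, 0, 0],
    [0, 0, 0, 0],
    [0, 0, 0, 0],
    [0, 0, 0, 0],
    [0, 0, -0.2, 0],
    [0, 0, -0.5, 0],
    [0, 0, -0.8, 0],
  ],
  jaw=94,
)

```text
clock: 13.2
tool_pos: [0.5083, -0.3292, 0.1174]
orientation: [-3.141, -0.055, 0.001]
ft_force: [-0.4, 0.7, -0.3]
finger_gap: 0.999
gripper_force: 0.0
```

Call:
send_rows(
  motion=[
    [0, 0, -0.9, 0],
    [0, 0, -0.9, 0],
    [0, 0, -0.9, 0],
    [0.3, -1, 0, 0],
    [0.3, -1, 0, 0],
    [0.3, -1, 0, 0],
    [0.3, -1, 0, 0],
    [0.3, -1, 0, 0],
  ],
)

```text
clock: 14.2
tool_pos: [0.5486, -0.1769, 0.1987]
orientation: [3.141, 0.055, 0.002]
ft_force: [0.3, 0.0, -0.4]
finger_gap: 0.998
gripper_force: 0.0
```

Call:
send_rows(
  motion=[
    [0.3, -1, 0, 0],
    [0.3, -1, 0, 0],
    [0, -1, 0, 0],
    [0, -1, 0, 0],
    [0, -1, 0, 0],
    [0, -1, 0, 0],
    [0, -0.97, 0, 0],
    [0, 0, 0, 0],
  ],
  jaw=60,
)

```text
clock: 15.2
tool_pos: [0.559, 0.0341, 0.1986]
orientation: [-3.14, -0.06, -0.002]
ft_force: [-0.8, -0.4, 0.5]
finger_gap: 0.641
gripper_force: 0.0
```

Run:
```python
from workcell import bot, capture
from h import *
c=capture("wrist");a=c["color"][:,:,::-1];c2=capture("scene");b=c2["color"][:,:,::-1]
crop=cv2.resize(b[220:330,130:340],(640,335))
cv2.imwrite("pics/w3.png",cv2.resize(np.vstack([a[:400],crop]),None,fx=.8,fy=.8));print(bot.read_state()["tool_pos"])
```

```text
[0.55907419 0.03141781 0.19819091]
```

View pics/w3.png

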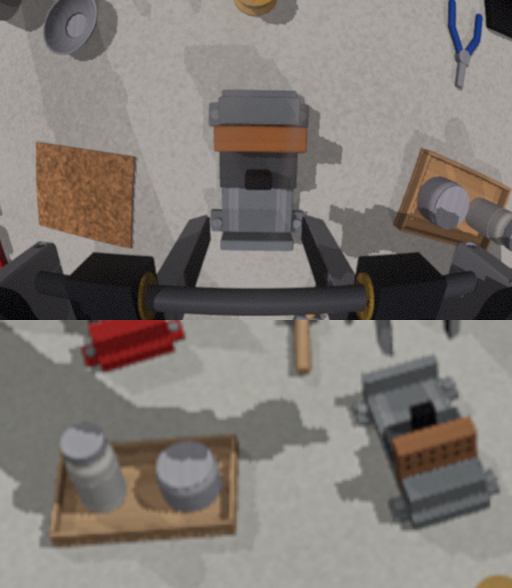

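The jar stands upright in the empty half at (95,470) in the lower crop, and the vise is clear with the grip at (258,180) in the wrist part. Next I'll grip the black grip.

Call:
send_rows(
  motion=[
    [0.03, 0, 0.5, 0],
    [0, 0, 0.8, 0],
    [0, 0, 0.8, 0],
    [0, 0, 0.8, 0],
    [0, 0, 0.8, 0],
    [0, 0, 0.6, 0],
    [0, 0, 0.35, 0],
    [0, 0, 0, 0],
  ],
)

```text
clock: 16.3
tool_pos: [0.5595, 0.0316, 0.0573]
orientation: [-3.141, -0.054, 0.002]
ft_force: [0.0, -0.4, -0.1]
finger_gap: 0.638
gripper_force: 0.0
```

Call:
send_rows(
  motion=[
    [0, 0, 0, 0],
    [0, 0, 0, 0],
    [0, 0, 0, 0],
    [0, 0, 0, 0],
    [0, 0, 0, 0],
    [0, 0, 0, 0],
    [0, 0, 0, 0],
    [0, 0, 0, 0],
  ],
  jaw=10,
)

```text
clock: 17.3
tool_pos: [0.56, 0.0317, 0.0582]
orientation: [-3.141, -0.054, -0.001]
ft_force: [-1.4, -0.8, 5.8]
finger_gap: 0.297
gripper_force: 30.0
```

Gripped at 28 mm, which matches the grip width. Now I'll slide the jaw 50 mm along -x.

Call:
send_rows(
  motion=[
    [-0.2, 0, 0, 0],
    [-0.2, 0, 0, 0],
    [-0.2, 0, 0, 0],
    [-0.2, 0, 0, 0],
    [-0.2, 0, 0, 0],
    [-0.2, 0, 0, 0],
    [-0.2, 0, 0, 0],
    [-0.1, 0, 0, 0],
  ],
)

```text
clock: 18.3
tool_pos: [0.5149, 0.0307, 0.0582]
orientation: [-3.14, -0.055, -0.002]
ft_force: [4.9, 3.2, 3.3]
finger_gap: 0.294
gripper_force: 30.0
```

Call:
send_rows(
  motion=[
    [-0.05, 0, 0, 0],
    [-0.03, 0, 0, 0],
    [-0.03, 0, 0, 0],
    [0, 0, 0, 0],
    [0, 0, 0, 0],
    [0, 0, 0, 0],
    [0, 0, 0, 0],
    [0, 0, 0, 0],
  ],
)

```text
clock: 19.3
tool_pos: [0.5118, 0.0306, 0.0582]
orientation: [-3.141, -0.055, -0.001]
ft_force: [3.2, 3.7, 7.3]
finger_gap: 0.294
gripper_force: 30.0
```

Call:
send_rows(
  motion=[
    [-0.03, 0, 0, 0],
    [-0.03, 0, 0, 0],
    [-0.02, 0, 0, 0],
    [0, 0, 0, 0],
    [0, 0, 0, 0],
    [0, 0, 0, 0],
    [0, 0, 0, 0],
    [0, 0, 0, 0],
  ],
)

```text
clock: 20.3
tool_pos: [0.51, 0.0306, 0.0582]
orientation: [-3.14, -0.055, -0.003]
ft_force: [6.3, 4.0, 2.2]
finger_gap: 0.296
gripper_force: 30.0
```

Call:
send_rows(
  motion=[
    [-0.04, 0, 0, 0],
    [-0.04, 0, 0, 0],
    [0, 0, 0, 0],
    [0, 0, 0, 0],
    [0, 0, 0, 0],
    [0, 0, 0, 0],
    [0, 0, 0, 0],
    [0, 0, 0, 0],
  ],
)

```text
clock: 21.3
tool_pos: [0.5098, 0.0306, 0.0583]
orientation: [-3.14, -0.055, -0.009]
ft_force: [21.9, 4.2, -14.6]
finger_gap: 0.294
gripper_force: 29.9
```

Call:
send_rows(
  motion=[
    [0, 0, 0, 0],
    [0, 0, 0, 0],
    [0, 0, 0, 0],
    [0, 0, 0, 0],
    [0, 0, -0.5, 0],
    [0, 0, -0.8, 0],
    [0, 0, -0.8, 0],
    [0, 0, -0.8, 0],
  ],
  jaw=60,
)

```text
clock: 22.3
tool_pos: [0.5068, 0.03, 0.1468]
orientation: [-3.141, -0.055, -0.001]
ft_force: [0.2, 0.2, 0.7]
finger_gap: 0.642
gripper_force: 0.0
```

Run:
```python
from workcell import bot, capture
from h import *
s=bot.read_state();print(s["joints"].round(2),s["tool_pos"],s["ft_force"])
c=capture("top");X=cloud(c);z=X[...,2];cv2.imwrite("pics/t2.png",cv2.resize(c["color"][180:290,220:530,::-1],None,fx=2.5,fy=2.5))
c2=capture("wrist");cv2.imwrite("pics/w4.png",c2["color"][:,:,::-1])
np.savez("top1.npz",**c)
q=np.zeros(z.shape,bool);q[185:280,330:390]=1
m=q&(z>.089)&(z<.101);v,u=np.nonzero(m);print(m.sum(),cast(c,np.c_[u,v],.095).mean(0))
```

```text
[ 0.13  0.24 -0.36  2.02  0.11  0.9  -1.82] [0.50680849 0.03001266 0.14676624] [0.18016768 0.19179604 0.66262842]
15 [0.61515998 0.0652838  0.095     ]
```

View pics/w4.png

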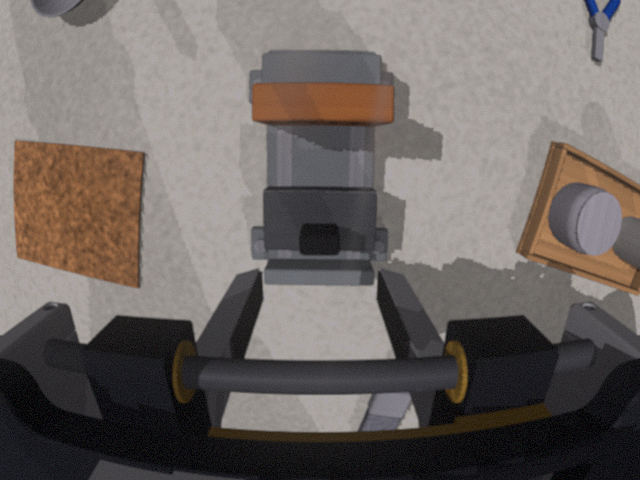

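The jaw's grip at (320,238) is back by the end plate and the stand at (322,102) is upright and unmoved. Now I'll move over the stand and turn 90°.

Call:
send_rows(
  motion=[
    [0.7, 0, -0.5, 0],
    [0.9, 0.05, 0, 0],
    [0.9, 0, 0, 0],
    [0.8, 0, 0, 0],
    [0, 0, 0, -0.1746],
    [0, 0, 0, -0.1746],
    [0, 0, 0, -0.1746],
    [0, 0, 0, -0.1746],
  ],
)

```text
clock: 23.4
tool_pos: [0.6055, 0.0319, 0.1599]
orientation: [-2.929, -1.135, 0.001]
ft_force: [-0.2, 0.4, 0.1]
finger_gap: 0.64
gripper_force: 0.0
```

Call:
send_rows(
  motion=[
    [0, 0, 0, -0.1746],
    [0, 0, 0, -0.1746],
    [0, 0, 0, -0.1746],
    [0, 0, 0, -0.1746],
    [0, 0, 0, -0.1746],
    [0, 0, 0, 0],
    [0, 0, 0, 0],
    [0, 0, 0, 0],
  ],
)

```text
clock: 24.4
tool_pos: [0.6057, 0.0319, 0.1599]
orientation: [2.184, 2.258, -0.0]
ft_force: [0.5, 0.4, -0.2]
finger_gap: 0.636
gripper_force: 0.0
```

Run:
```python
from workcell import bot, capture
from h import *
s=bot.read_state();print(s["joints"].round(2),s["tool_pos"],s["orientation"])
c=capture("wrist");cv2.imwrite("pics/w5.png",c["color"][:,:,::-1])
# stand top by fisheye rays on z=.095
hsv=cv2.cvtColor(c["color"],cv2.COLOR_RGB2HSV);m=(hsv[...,0]>4)&(hsv[...,0]<20)&(hsv[...,1]>110)
v,u=np.nonzero(m);K=c["mtx"];a=(np.c_[u,v]-K[[0,1],[2,2]])/K[0,0];r=np.linalg.norm(a,axis=1)
zz=c["range_z"][v,u]; d=np.c_[a*(np.sin(r)/r)[:,None],np.cos(r)]; P=(d*(zz/d[:,2])[:,None]-c["t"])@c["R"]
k=(P[:,2]>.088)&(P[:,2]<.102)&(abs(P[:,0]-.606)<.05)&(abs(P[:,1]-.032)<.08)
print(k.sum(),P[k].mean(0),rect(P[k][:,:2]), P[k].min(0),P[k].max(0))
```

```text
[ 0.34  0.43 -0.65  1.78  0.3   1.03 -0.38] [0.60569024 0.0318783  0.15992847] [ 2.18438191e+00  2.25782743e+00 -1.27438365e-04]
4290 [0.606524   0.0351599  0.09520452] (array([606.8,  32. ]), array([89.2, 24.3]), -88.7) [ 0.59362524 -0.01270455  0.08801123] [0.61951036 0.07680627 0.09756296]
```

View pics/w5.png

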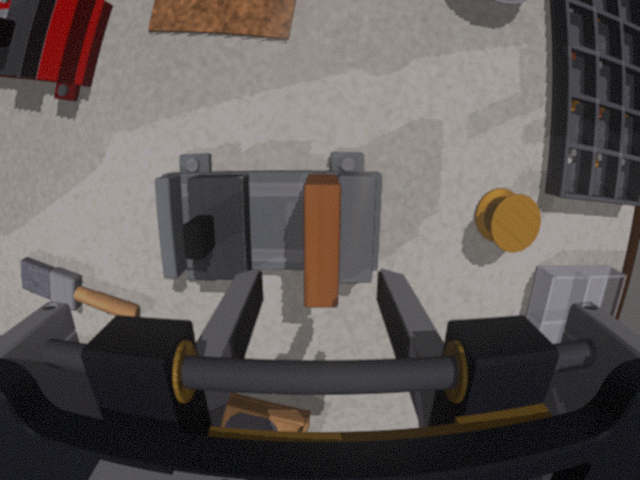

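The stand at (322,240) lies centred and parallel between the fingers. I'll descend and grip.

Call:
send_rows(
  motion=[
    [0, 0.03, 0.5, 0],
    [0, 0, 0.7, 0],
    [0, 0, 0.7, 0],
    [0, 0, 0.7, 0],
    [0, 0, 0.5, 0],
    [0, 0, 0.23, 0],
    [0, 0, 0, 0],
    [0, 0, 0, 0],
  ],
)

```text
clock: 25.45
tool_pos: [0.6071, 0.032, 0.0606]
orientation: [2.181, 2.26, 0.001]
ft_force: [-0.0, -0.5, 0.0]
finger_gap: 0.638
gripper_force: 0.0
```

Call:
send_rows(
  motion=[
    [0, 0, 0, 0],
    [0, 0, 0, 0],
    [0, 0, 0, 0],
    [0, 0, 0, 0],
    [0, 0, 0, 0],
    [0, 0, 0, 0],
    [0, 0, 0, 0],
    [0, 0, 0, 0],
  ],
  jaw=10,
)

```text
clock: 26.45
tool_pos: [0.6067, 0.0319, 0.0601]
orientation: [2.182, 2.26, 0.0]
ft_force: [-0.2, 0.1, 1.3]
finger_gap: 0.264
gripper_force: 30.0
```

Call:
send_rows(
  motion=[
    [0, 0, -0.2, 0],
    [0, 0, -0.4, 0],
    [0, 0, -0.5, 0],
    [0, 0, -0.5, 0],
    [0, 0, -0.4, 0],
    [0.3, -0.1, 0, 0],
    [0.6, -0.2, 0, 0],
    [0.7, -0.25, 0, 0],
  ],
)

```text
clock: 27.45
tool_pos: [0.5874, 0.0809, 0.1194]
orientation: [-2.181, -2.26, 0.001]
ft_force: [0.5, 1.1, -1.4]
finger_gap: 0.267
gripper_force: 30.0
```

Call:
send_rows(
  motion=[
    [0.9, -0.3, 0, 0],
    [1, -0.3, 0, 0],
    [1, -0.3, 0, 0],
    [1, -0.3, 0, 0],
    [1, -0.3, 0, 0],
    [1, -0.3, 0, 0],
    [0.8, -0.3, 0, 0],
    [0.5, -0.2, 0, 0],
  ],
)

```text
clock: 28.45
tool_pos: [0.51, 0.2948, 0.1196]
orientation: [-2.179, -2.262, 0.001]
ft_force: [0.3, 0.2, -0.5]
finger_gap: 0.265
gripper_force: 30.0
```

Call:
send_rows(
  motion=[
    [0.1, 0, 0, 0],
    [0, 0, 0, 0],
    [0, 0, 0.4, 0],
    [0, 0, 0.6, 0],
    [0, 0, 0.6, 0],
    [0, 0, 0.4, 0],
    [0, 0, 0.2, 0],
    [0, 0, 0, 0],
  ],
)

```text
clock: 29.45
tool_pos: [0.5116, 0.2958, 0.0537]
orientation: [-2.181, -2.26, 0.001]
ft_force: [-0.4, 0.5, -0.2]
finger_gap: 0.264
gripper_force: 30.0
```

Call:
send_rows(
  motion=[
    [0, 0, 0.15, 0],
    [0, 0, 0.1, 0],
    [0, 0, 0.04, 0],
    [0, 0, 0.02, 0],
    [0, 0, 0, 0],
    [0, 0, 0, 0],
    [0, 0, 0, 0],
    [0, 0, 0, 0],
  ],
)

```text
clock: 30.45
tool_pos: [0.5118, 0.2957, 0.0448]
orientation: [-2.182, -2.26, -0.0]
ft_force: [-0.0, 0.7, -1.4]
finger_gap: 0.267
gripper_force: 30.0
```

Call:
send_rows(
  motion=[
    [0, 0, 0.02, 0],
    [0, 0, 0.01, 0],
    [0, 0, 0, 0],
    [0, 0, 0, 0],
    [0, 0, 0, 0],
    [0, 0, 0, 0],
    [0, 0, 0, 0],
    [0, 0, 0, 0],
  ],
)

```text
clock: 31.45
tool_pos: [0.5118, 0.2957, 0.0441]
orientation: [2.182, 2.26, 0.0]
ft_force: [-1.6, -1.4, 5.7]
finger_gap: 0.265
gripper_force: 30.0
```

Contact at the expected height. Release and rise.

Call:
send_rows(
  motion=[
    [0, 0, 0, 0],
    [0, 0, 0, 0],
    [0, 0, 0, 0],
    [0, 0, 0, 0],
    [0, 0, 0, 0],
    [0, 0, -0.3, 0],
    [0, 0, -0.7, 0],
    [0, 0, -0.9, 0],
  ],
  jaw=60,
)

```text
clock: 32.45
tool_pos: [0.5117, 0.2958, 0.1025]
orientation: [-2.181, -2.261, -0.0]
ft_force: [0.3, -0.4, 0.1]
finger_gap: 0.64
gripper_force: 0.0
```

Call:
send_rows(
  motion=[
    [0, 0, -0.9, 0],
    [0, 0, -0.9, 0],
    [0, 0, -0.9, 0],
    [0.8, 0, -0.5, 0],
    [0.8, 0, 0, 0],
    [0.8, 0, 0, 0],
    [0.8, 0, 0, 0],
    [0, 0, 0, 0],
  ],
)

```text
clock: 33.45
tool_pos: [0.5075, 0.3936, 0.1983]
orientation: [-2.178, -2.262, -0.002]
ft_force: [-0.8, -0.2, -0.5]
finger_gap: 0.636
gripper_force: 0.0
```

Run:
```python
from workcell import bot, capture
from h import *
s=bot.read_state();print(s["clock"],s["tool_pos"],s["ft_force"])
b=capture("scene")["color"][:,:,::-1]
cv2.imwrite("pics/end.png",cv2.resize(b[170:410,130:450],None,fx=2.4,fy=2.4))
```

```text
33.45 [0.50752875 0.39361486 0.19831006] [-0.81003109 -0.24111676 -0.47125743]
```

View pics/end.png

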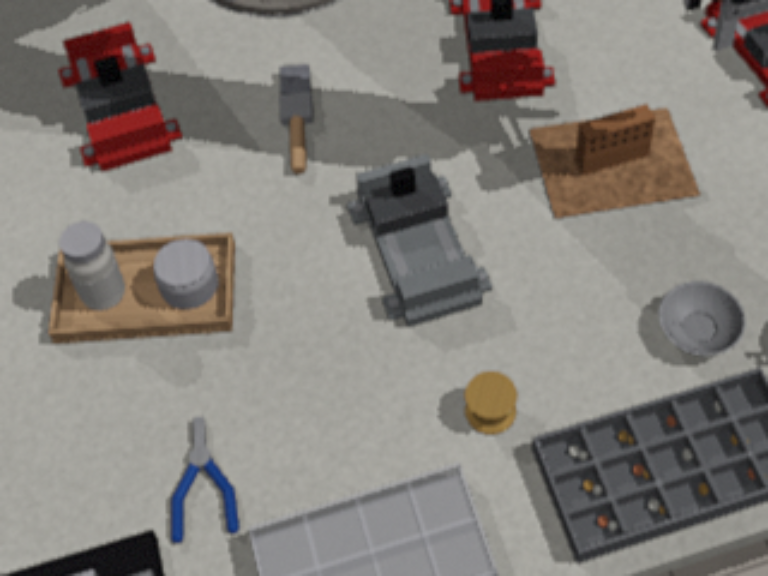

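The stand is upright on the mat at (615,145), the jaw is open at (405,200) and the jar is upright in the tray at (95,265). The tin, pliers, spool and dish look unmoved.

```bash
python3 -c "from workcell import bot; print(bot.job_done())"
```

```text
the job is handed in; nothing more can be done
None
```

The job is handed in at about 33 s of the 64 s limit: the jar is upright in the empty half of the tray, the jaw is fully open at its stop, and the earring stand is upright on its long edge on the cork mat; the judge's verdict was not shown.

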